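Snug the pole mount's hold-down nut

ROBOT

A 6-joint arm with a two-finger parallel gripper is mounted at the origin on the work surface. World frame = base frame: x ahead of the robot, y to its left, z up, the work surface at z = 0. Lengths are in m, angles in rad, forces in N, time in s.
With the tool pointing down it reaches from about 0.35 to 0.85 m from the base axis. Payload 8.1 kg.
Tool frame: the origin (TCP) lies on the centre line of the jaws, within the pads' length; the fingertips stand robot.finger_overhang ahead of it and the grasp point (between the pads) lies 5 mm behind it (robot.finger_overhang is the distance from the TCP to the fingertips, in m); z points along the fingers, y is the direction in which the jaws open and shut (so a half turn about z gives the same grasp; the last joint's range is limited). The gripper opens to 93 mm and grips with 3 to 60 N. Pads are 15 mm wide; open, the fingers measure 128 mm over their backs; the gripper's body (75 mm by 188 mm) begins 65 mm behind the grasp point.
Start: joints at [-1.327, 0.13, 1.488, -0, 1.523, -0.085], TCP at [0.194, -0.568, 0.203] pointing down, gripper open.
Joint ranges: [-2.96, 2.96], [-0.89, 2.26], [0.02, 2.5], [-1.34, 4.48], [0, 2.73], [-2.66, 2.66]. Speed limits (rad/s): [2.39, 2.39, 2.79, 3.14, 3.14, 3.14].

INTERFACE

Orientations are given as a rotation vector (axis times angle).
In Python, from plant import robot gives the robot as it stands. The module is installed in compiled form; this text tells all that it offers.
- The arm moves only by the tool carry_out, never from a script. Its argument "commands" is a list that holds one entry, the list of rows, each a list of 4 numbers: the shift along the tool's x, y, z in cm, then the turn about the tool's z in degrees. In form: [[[tx, ty, tz, roll], ...]]. A call has 1 to 20 rows; each row shifts and turns the commanded pose from where the row before left it, along the tool's axes as they then stand; what a row does not reach is not made up. A row lasts 1/12 s, in which the tool goes at most 41.7 mm and 7.16 degrees, less where a joint would pass 70% of its speed; a pose out of reach is approached as far as the arm can. A call is refused whole if a number of a shift passes 4.17 or a number of a turn 7.16, either way. A call with a gripper value outside its range is refused whole. "claw" is the finger opening in cm, from 0 to 9.3, set as the call begins (left out, the last holds). The fingers move at their own pace and stop on an object; "grip_force" is the grip in N (left out, the last holds). Time passes only in rows, so rows that do not move let the fingers close. It gives the time, the measured TCP pose, the force and the opening at its end, in the units of the state.
- robot.read_state(): the state, without advancing time (a new reading comes with each control period).
- robot.read_camera(name): name is "side" or "top"; returns the picture (480x640x3 uint8, red, green, blue); there is no depth.
- robot.camera_params(name): a dict with "mtx" (3x3 intrinsics, pixels), "R" (3x3) and "t" (3): a world point X has camera coordinates R X + t. Camera axes: x right, y down, z forward; pixel columns grow to the right and rows downward; lengths in m; the calibration is good to about 2 mm. A picture is of the moment at which its call begins. camera_params takes no time and is no camera call.
- robot.close_job(): hands the job in, once; it reports no verdict.
The state is a dict: "t": time; "q": joint angles; "dq": joint speeds; "joint_torque": joint torques, N m; "tool_pos": TCP position; "orientation": TCP orientation; "force": force on the tool from outside, world axes, zero at the start; "wrist_torque": the same for the moment, N m; "opening": finger opening in m.
Only numpy, scipy, OpenCV 4.12 (cv2) and the standard library are available. Lean on these libraries where they do the work, as an engineer would, in place of code of your own. Each camera call takes 0.05 s, during which the arm holds its last target.

TASK

An adjustable wrench sits on one hold-down nut of the aluminium pole mount, but its jaws are open too wide and would slip. Roll its worm until the jaws just fit the nut, then swing the handle to turn the nut about an eighth of a turn (45 degrees) clockwise as seen from above, and let go.

Things in the scene. Friction and masses are not known exactly. Their poses are not given: they have to be found in the camera images.
- nut_top (a point): Centre of the top face of the steel hex nut, 30 mm across the flats, 22 mm high, that the adjustable wrench sits on; its axis is vertical. A 20 mm stud stands 11 mm above it. It is on a corner of a fixed 12 mm thick aluminium plate, which also carries a grey pole socket (67 mm high) and a second, bare nut, both on the side away from the wrench's handle.
- worm_top (a point): Highest point, 40 mm above the counter, of the wrench's worm: a dark knurled roller in its head, 28 mm in diameter, 22 mm long, axis level and square to the handle, 52 mm from the nut's axis. It stands 6 mm above the head's flat top. The whole wrench is on a spring washer: pressed from above it gives up to 5.5 mm (7.5 N at first, 16 N fully down).
- jaw (a joint): Gap in m by which the jaws are wider than the nut: 0 = fit; 0.007 to 0.010 at the start. To close them, press the worm down 2 to 5 mm with closed fingertips and drag them along the handle, away from the nut: 0.57 mm of jaw per mm of drag, until the jaws stop on the nut. A 30 mm drag from 14 mm before worm_top mostly does it; it may be repeated. Dragging towards the nut opens them.
- handle_grip (a point): Middle of the handle's width and thickness, 190 mm from the nut's axis. The handle is a level steel bar 24 mm wide, 12 mm thick, its underside 20 mm above the counter, from 92 to 250 mm from the axis; it points from worm_top to here. The wrench stays on the nut: it only swings about it (under 3 N at this point), shifts some 3 mm along its jaws, and stays where it is left.
- hexnut (a joint): Angle of the nut in rad, 0 at the start, growing clockwise seen from above. It turns with the wrench only while the jaws fit, with a few degrees of play, and stays where it is left.

How it is judged:
On the way, in this order (a step that is already met when the one before it is completed fails the run):
1. the jaws are rolled in to fit the nut (within 2.5 mm) (value of joint jaw below 0.0025 m), for 0.2 s.
2. the wrench has turned the nut 30 to 60 degrees clockwise (value of joint hexnut between 0.52 and 1.05 rad and distance of handle_grip from where it was at the start of the episode above 0.07 m), for 0.2 s.
At the end, for the whole second after the job is handed in: The jaws fit the nut (no more than 2.5 mm wider than it), the nut stands 30 to 60 degrees clockwise of its start, and the handle has swung with it (its grip point over 70 mm from its start) (all of step 2 and value of joint jaw below 0.0025 m); the robot touches nothing.
It also fails if it takes over 48 s, if anything falls off the work surface, if the arm or the gripper's body presses on something with over 40 N, if the wrist force passes 120 N, or if a joint passes its speed limit or range.

## Working session

There is one attempt and no reset: what is moved stays moved. The work goes in short steps, Python scripts to look and compute and a tool call to move; the robot and the scene stay as the last step left them, time stands still between calls to the robot, and variables do not carry over. Pictures are saved under pics/ and viewed, and the job is handed in when it is done.

Besides the shell and the picture viewer there is one more tool, called in YAML: its name, and indented under it one key for each argument. carry_out: Moves the arm, as the interface text tells. Its arguments: {"type":"object","properties":{"commands":{"type":"array","items":{"type":"array","items":{"type":"array","items":{"type":"number"}}}},"claw":{"type":"number"},"grip_force":{"type":"number"}},"required":["commands"]}

```bash
mkdir -p pics; ls; python3 - <<'E'
from plant import robot
import cv2,numpy as np
print(robot.finger_overhang)
s=robot.read_state(); print({k:np.round(v,3) for k,v in s.items()})
for n in("side","top"):
    im=robot.read_camera(n); cv2.imwrite(f"pics/{n}0.png",im[:,:,::-1])
    p=robot.camera_params(n); print(n,{k:np.round(v,3).tolist() for k,v in p.items()})
E
```

```text
pics
0.014
{'t': np.float64(0.0), 'q': array([-1.327,  0.131,  1.489,  0.   ,  1.523, -0.085]), 'dq': array([-0.002, -0.   , -0.   , -0.001,  0.002, -0.001]), 'joint_torque': array([-1.0000e-03, -5.5984e+01, -4.9177e+01,  7.7000e-02,  3.5000e-02,
       -0.0000e+00]), 'tool_pos': array([ 0.194, -0.567,  0.202]), 'orientation': array([-3.097, -0.514,  0.   ]), 'force': array([ 0.328, -0.082,  0.358]), 'wrist_torque': array([-0.06 ,  0.001, -0.023]), 'opening': np.float64(0.093)}
side {'mtx': [[582.125, 0.0, 316.101], [0.0, 582.125, 233.519], [0.0, 0.0, 1.0]], 'R': [[-0.994, -0.112, 0.003], [-0.071, 0.607, -0.792], [0.087, -0.787, -0.611]], 't': [0.628, 0.052, 0.66]}
top {'mtx': [[541.175, 0.0, 320.652], [0.0, 541.175, 240.91], [0.0, 0.0, 1.0]], 'R': [[0.008, -1.0, 0.007], [-0.985, -0.009, -0.172], [0.172, -0.005, -0.985]], 't': [0.026, 0.613, 0.597]}
```

View pics/side0.png

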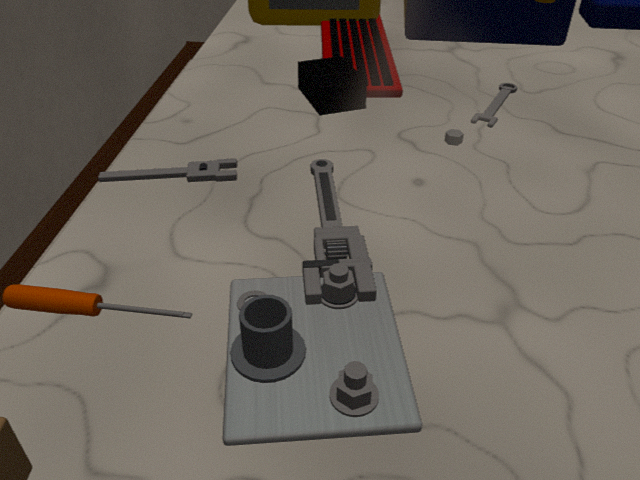

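View pics/top0.png

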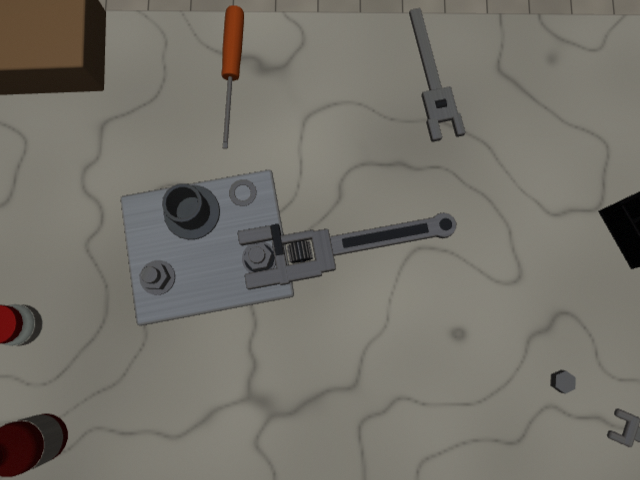

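The top view shows the wrench on its nut at about (258,257), with the worm at about (299,250) and the handle end at about (445,225). In the side view the stud is at about (339,268), the worm at about (337,247) and the handle ring at about (322,165). I'll enlarge both views.

```bash
python3 - <<'E'
import cv2
a=cv2.imread("pics/top0.png")[205:295,230:350]; a=cv2.resize(a,None,fx=6.5,fy=6.5,interpolation=cv2.INTER_CUBIC); cv2.imwrite("pics/topc.png",cv2.convertScaleAbs(a,alpha=1.6))
a=cv2.imread("pics/side0.png")[150:310,280:400]; a=cv2.resize(a,None,fx=3.7,fy=3.7,interpolation=cv2.INTER_CUBIC)
cv2.imwrite("pics/sidec.png",cv2.convertScaleAbs(a,alpha=1.6))
E
```

```text
(no output)
```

View pics/topc.png

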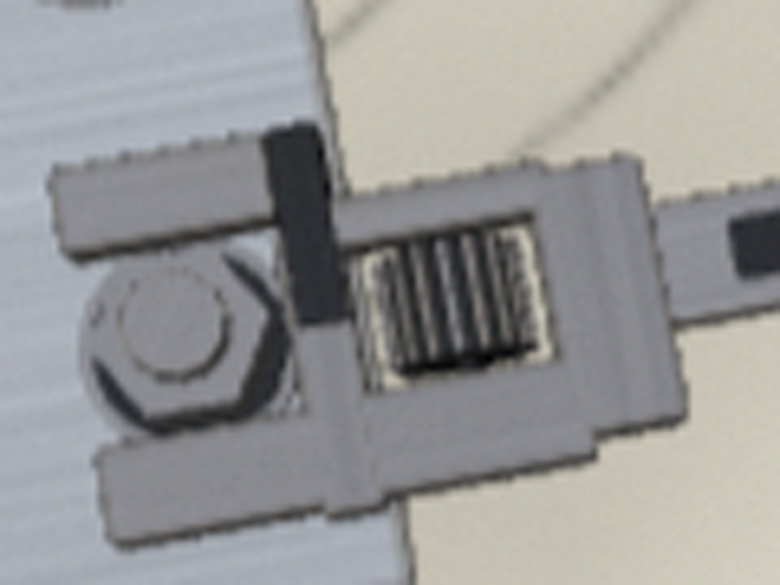

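View pics/sidec.png

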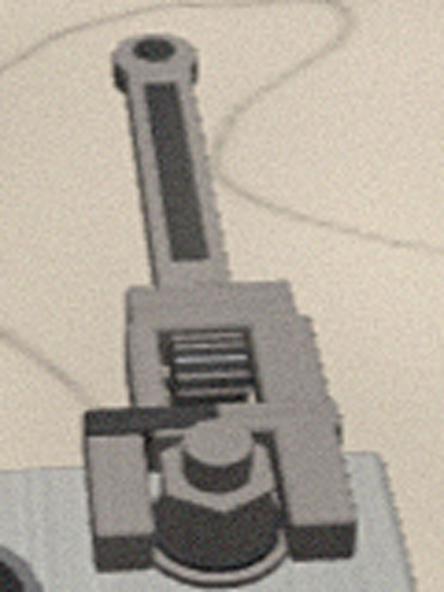

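```bash
cat > h.py <<'E'
import numpy as np,cv2
from plant import robot
def P(n):
    p=robot.camera_params(n); return p["mtx"]@np.c_[p["R"],p["t"]]
def tri(a_top,a_side):
    X=cv2.triangulatePoints(P("top"),P("side"),np.array(a_top,float).reshape(2,1),np.array(a_side,float).reshape(2,1)); X=X[:3,0]/X[3]
    e=[np.round((lambda v:v[:2]/v[2])(P(n)@np.r_[X,1])-u,1) for n,u in(("top",a_top),("side",a_side))]
    return X,e
def atz(n,u,z):
    M=P(n); A=M[:,[0,1]]; b=M[:,2]*z+M[:,3]; H=np.c_[A,b]; x=np.linalg.solve(H,[*u,1]); return np.r_[x[:2]/x[2],z]
def proj(n,X):
    v=P(n)@np.r_[X,1]; return v[:2]/v[2]
E
python3 - <<'E'
from h import *
np.set_printoptions(precision=4,suppress=True)
pts=dict(stud=((256.6,254.5),(339.2,268.9),.045),worm=((299.5,250.7),(336.8,248.1),.040),ring=((445.3,224.3),(321.4,163.2),.032))
R={}
for k,(a,b,z) in pts.items():
    X,e=tri(a,b); print(k,X,e,"top@z",atz("top",a,z),"side@z",atz("side",b,z)); R[k]=X
for n in("top","side"):
    p=robot.camera_params(n); print(n,-p["R"].T@p["t"])
d=R["ring"]-R["stud"]; print(np.linalg.norm(d[:2]),np.degrees(np.arctan2(d[1],d[0])),np.linalg.norm((R["worm"]-R["stud"])[:2]))
E
```

```text
stud [0.5963 0.1074 0.0483] [array([ 0. , -0.2]), array([0.2, 0.1])] top@z [0.5965 0.1078 0.045 ] side@z [0.5968 0.1036 0.045 ]
worm [0.6031 0.0564 0.0341] [array([-0. ,  0.1]), array([-0.1, -0. ])] top@z [0.6024 0.0562 0.04  ] side@z [0.6025 0.0637 0.04  ]
ring [ 0.6389 -0.1248  0.0333] [array([ 0. , -0.5]), array([0.4, 0.1])] top@z [ 0.6385 -0.1251  0.032 ] side@z [ 0.6396 -0.1272  0.032 ]
top [0.501  0.034  0.6931]
side [0.5707 0.5585 0.4424]
0.23609333076926078 -79.612522436256 0.05148734356252489
```

carry_out:
  commands:
    - [[0,0,0,4.2],[0,0,0,4.2],[2.6,-2.8,0,0],[2.6,-2.8,0,0],[2.6,-2.8,0,0],[2.6,-2.8,0,0],[2.6,-2.8,0,0],[2.6,-2.8,0,0],[2.6,-2.8,0,0],[2.6,-2.8,0,0],[2.6,-2.8,0,0],[2.6,-2.8,0,0],[2.6,-2.8,0,0],[2.6,-2.8,0,0],[2.6,-2.8,0,0],[2.6,-2.8,0,0],[2.6,-2.8,0,0],[2.6,-2.8,0,0],[2.6,-2.8,0,0],[2.6,-2.8,0,0]]
  claw: 0
  grip_force: 30

```text
t: 1.77
tool_pos: [0.5631, 0.0145, 0.2025]
orientation: [-3.128, -0.286, 0.001]
force: [-0.3, 0.1, -0.8]
opening: 0.0003
```

```bash
cat >> h.py <<'E'
from scipy.spatial.transform import Rotation as Ro
def delta(xy,z_tip=None):
    s=robot.read_state(); R=Ro.from_rotvec(s["orientation"]).as_matrix(); p=s["tool_pos"]
    z=p[2] if z_tip is None else z_tip+robot.finger_overhang
    print("t",round(s["t"],2),"pos",p.round(4),"F",s["force"].round(1),"open",round(s["opening"],4),"yang",round(np.degrees(np.arctan2(R[1,1],R[0,1])),2),"zax",R[:,2].round(3))
    print("tool delta cm",(R.T@(np.r_[xy,z]-p)*100).round(2))
E
python3 - <<'E'
from h import *
for u in ((341,243.2),(385,235.5),(428,227.8),(445.3,224.3)): print(atz("top",u,.032))
delta((.6005,.0703),.036)
E
```

```text
[0.61347686 0.00516271 0.032     ]
[ 0.62366189 -0.04953865  0.032     ]
[ 0.63389806 -0.10332572  0.032     ]
[ 0.63854639 -0.12507452  0.032     ]
t 1.77 pos [0.5631 0.0145 0.2025] F [-0.3  0.1 -0.8] open 0.0003 yang -79.55 zax [-0.001 -0.    -1.   ]
tool delta cm [ 4.7  -4.8  15.25]
```

carry_out:
  commands:
    - [[1.6,-1.6,1.5,0],[1.6,-1.6,2,0],[1.5,-1.6,2,0],[0,0,2,0],[0,0,2,0],[0,0,2,0],[0,0,1.5,0],[0,0,0.8,0],[0,0,0,0],[0,0,0,0]]

```text
t: 2.6
tool_pos: [0.5999, 0.0682, 0.0648]
orientation: [-3.129, -0.286, 0.001]
force: [-0.0, -0.0, 0.1]
opening: 0.0005
```

```bash
python3 - <<'E'
from h import *
delta((.6005,.0703),.0365)
a=robot.read_camera("side")[150:310,250:430]; b=robot.read_camera("top")[170:330,210:390]
cv2.imwrite("pics/c1.png",np.hstack([cv2.resize(x,(400,356),interpolation=cv2.INTER_CUBIC) for x in(a,b)])[:,:,::-1]*1.5)
E
```

```text
t 2.6 pos [0.5999 0.0682 0.0648] F [-0.  -0.   0.1] open 0.0005 yang -79.57 zax [-0.001 -0.    -1.   ]
tool delta cm [ 0.09 -0.19  1.43][ WARN:0@1.495] global loadsave.cpp:1063 imwrite_ Unsupported depth image for selected encoder is fallbacked to CV_8U.
```

View pics/c1.png

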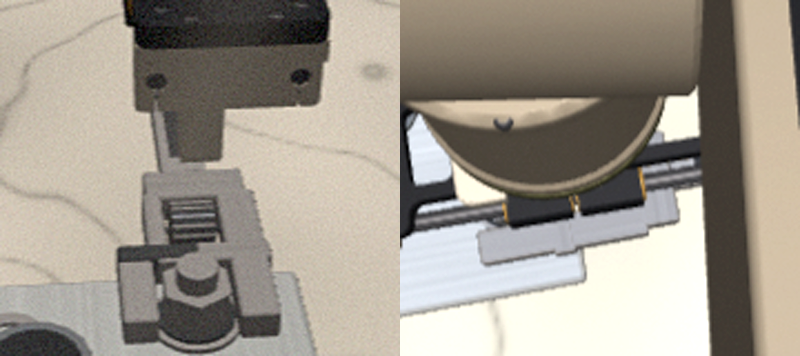

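```bash
python3 - <<'E'
from h import *
p=np.array([.5999,.0682,.0508])
for d in(-.0175,-.0075,0,.0075,.0175):
  print(d,[proj(n,p+d*np.array([-.18,.98,0])).round(1) for n in("side","top")])
print(atz("side",(328,222),.0508),atz("side",(350,222),.0508),atz("side",(328,222),.0508))
a=robot.read_camera("side")[120:310,250:430]
cv2.imwrite("pics/c2.png",cv2.resize(np.ascontiguousarray(a[:,:,::-1]),None,fx=3.1,fy=3.1,interpolation=cv2.INTER_CUBIC))
E
```

```text
-0.0175 [array([337.5, 233.2]), array([303.5, 248.8])]
-0.0075 [array([338.4, 238.8]), array([295.3, 250.2])]
0 [array([339.1, 243.1]), array([289.2, 251.3])]
0.0075 [array([339.8, 247.5]), array([283. , 252.3])]
0.0175 [array([340.8, 253.4]), array([274.8, 253.8])]
[0.61549378 0.03155719 0.0508    ] [0.59079808 0.02865207 0.0508    ] [0.61549378 0.03155719 0.0508    ]
```

View pics/c2.png

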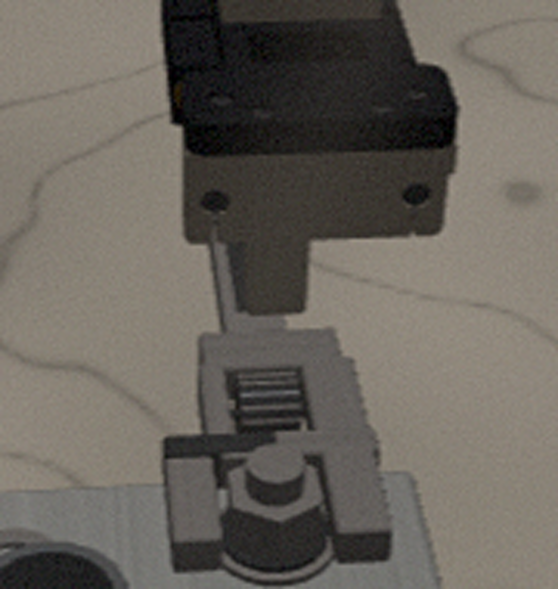

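```bash
python3 - <<'E'
from h import *
c=np.array([.5999,.0682,0]); ex=np.array([.983,.181,0]); ey=np.array([.181,-.983,0])
for z in (.0508,.07,.09,.11,.135,.16):
  for y in (-.094,-.047,-.0175,0):
    print(z,y,[proj("side",c+x*ex+y*ey+[0,0,z]).round(0).tolist() for x in(-.0375,-.0075,.0075,.0375)])
a=robot.read_camera("top"); cv2.imwrite("pics/t2.png",a[:,:,::-1])
a=robot.read_camera("side"); cv2.imwrite("pics/s2.png",a[:,:,::-1])
E
```

```text
0.0508 -0.094 [[388.0, 303.0], [357.0, 304.0], [341.0, 305.0], [310.0, 307.0]]
0.0508 -0.047 [[380.0, 270.0], [351.0, 272.0], [336.0, 272.0], [307.0, 274.0]]
0.0508 -0.0175 [[376.0, 252.0], [348.0, 253.0], [334.0, 254.0], [305.0, 255.0]]
0.0508 0 [[374.0, 242.0], [346.0, 243.0], [332.0, 243.0], [304.0, 245.0]]
0.07 -0.094 [[390.0, 288.0], [358.0, 289.0], [342.0, 290.0], [310.0, 292.0]]
0.07 -0.047 [[382.0, 256.0], [352.0, 257.0], [337.0, 258.0], [307.0, 259.0]]
0.07 -0.0175 [[377.0, 238.0], [349.0, 239.0], [334.0, 239.0], [305.0, 241.0]]
0.07 0 [[375.0, 228.0], [347.0, 229.0], [333.0, 229.0], [304.0, 230.0]]
0.09 -0.094 [[392.0, 272.0], [359.0, 273.0], [342.0, 274.0], [310.0, 276.0]]
0.09 -0.047 [[383.0, 240.0], [353.0, 241.0], [337.0, 242.0], [307.0, 243.0]]
0.09 -0.0175 [[379.0, 222.0], [349.0, 223.0], [335.0, 224.0], [305.0, 225.0]]
0.09 0 [[376.0, 212.0], [347.0, 213.0], [333.0, 214.0], [304.0, 215.0]]
0.11 -0.094 [[393.0, 255.0], [360.0, 257.0], [343.0, 257.0], [309.0, 259.0]]
0.11 -0.047 [[385.0, 224.0], [354.0, 225.0], [338.0, 226.0], [306.0, 227.0]]
0.11 -0.0175 [[380.0, 206.0], [350.0, 207.0], [335.0, 208.0], [305.0, 209.0]]
0.11 0 [[377.0, 196.0], [348.0, 197.0], [333.0, 198.0], [304.0, 199.0]]
0.135 -0.094 [[396.0, 233.0], [361.0, 234.0], [344.0, 235.0], [309.0, 236.0]]
0.135 -0.047 [[387.0, 202.0], [355.0, 203.0], [339.0, 204.0], [306.0, 205.0]]
0.135 -0.0175 [[382.0, 185.0], [351.0, 186.0], [336.0, 187.0], [305.0, 188.0]]
0.135 0 [[379.0, 175.0], [349.0, 176.0], [334.0, 177.0], [304.0, 178.0]]
0.16 -0.094 [[398.0, 209.0], [363.0, 211.0], [345.0, 211.0], [309.0, 213.0]]
0.16 -0.047 [[389.0, 179.0], [356.0, 180.0], [339.0, 181.0], [306.0, 182.0]]
0.16 -0.0175 [[384.0, 163.0], [352.0, 164.0], [336.0, 164.0], [304.0, 165.0]]
0.16 0 [[381.0, 153.0], [350.0, 154.0], [334.0, 155.0], [303.0, 156.0]]
```

View pics/t2.png

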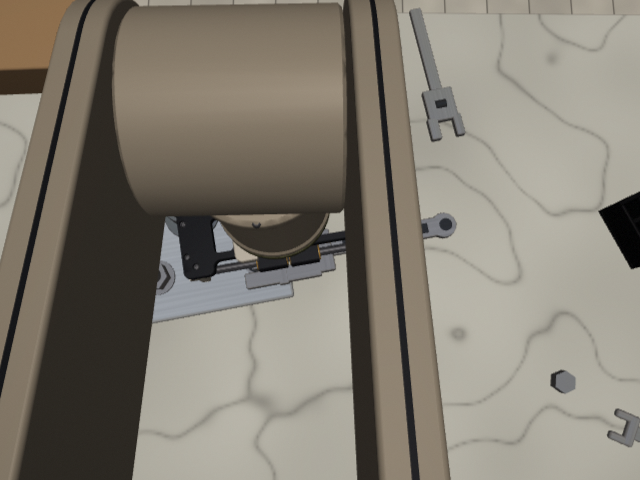

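View pics/s2.png

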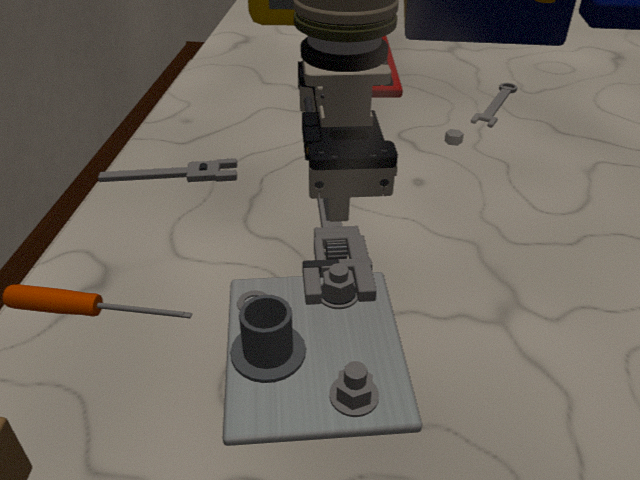

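The side view shows the gripper body where it should be, ending near row 196. No fingertip covers the worm at row 245, which is where I'd expect the tips by calculation. So the drawn fingers don't match the stated overhang. I'll feel for contact in small steps with the force reading.

carry_out:
  commands:
    - [[0.1,-0.2,0.5,0],[0,0,0.3,0],[0,0,0,0],[0,0,0.1,0],[0,0,0.1,0],[0,0,0,0]]

```text
t: 3.35
tool_pos: [0.6007, 0.0705, 0.0546]
orientation: [-3.129, -0.286, 0.001]
force: [-0.5, 0.1, -0.1]
opening: 0.0007
```

carry_out:
  commands:
    - [[0,0,0.1,0],[0,0,0.1,0],[0,0,0,0]]

```text
t: 3.6
tool_pos: [0.6008, 0.0704, 0.0528]
orientation: [-3.129, -0.286, 0.0]
force: [0.4, -0.5, 0.5]
opening: 0.0004
```

```bash
python3 - <<'E'
from h import *
delta((.6005,.0703),.0365)
a=robot.read_camera("side")[120:310,250:430]
cv2.imwrite("pics/c3.png",cv2.resize(np.ascontiguousarray(a[:,:,::-1]),None,fx=3.1,fy=3.1,interpolation=cv2.INTER_CUBIC))
E
```

```text
t 3.6 pos [0.6008 0.0704 0.0528] F [ 0.4 -0.5  0.5] open 0.0004 yang -79.56 zax [-0. -0. -1.]
tool delta cm [-0.03  0.01  0.23]
```

View pics/c3.png

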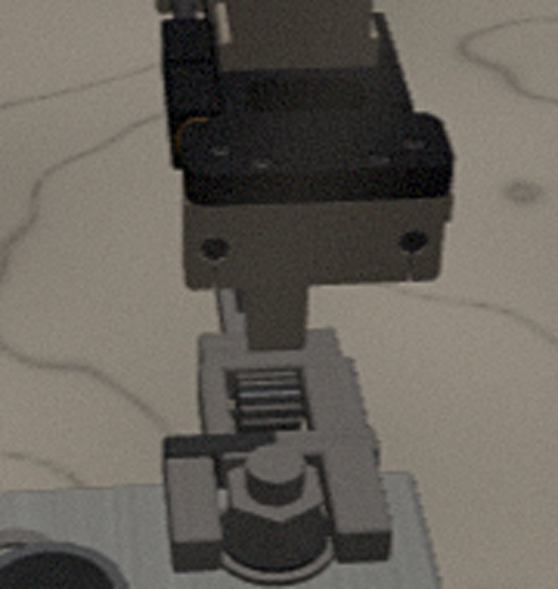

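carry_out:
  commands:
    - [[0,0,0.1,0],[0,0,0.1,0],[0,0,0,0]]

```text
t: 3.9
tool_pos: [0.6007, 0.0705, 0.0507]
orientation: [-3.129, -0.286, 0.0]
force: [-0.4, 0.4, -0.2]
opening: 0.0003
```

carry_out:
  commands:
    - [[0,0,0.1,0],[0,0,0.1,0],[0,0,0,0]]

```text
t: 4.15
tool_pos: [0.6007, 0.0705, 0.0487]
orientation: [-3.129, -0.286, 0.001]
force: [-0.9, 0.5, -0.2]
opening: 0.0008
```

carry_out:
  commands:
    - [[0,0,-1,0],[0,1.4,0,0],[0,0,0.5,0],[0,0,0,0]]

```text
t: 4.48
tool_pos: [0.6035, 0.0557, 0.0536]
orientation: [3.129, 0.284, 0.0]
force: [-0.2, -0.4, -0.8]
opening: 0.0005
```

carry_out:
  commands:
    - [[0,0,0.2,0],[0,0,0.1,0],[0,0,0,0]]

```text
t: 4.73
tool_pos: [0.6029, 0.0568, 0.0503]
orientation: [-3.128, -0.286, 0.002]
force: [-0.2, -0.2, -0.4]
opening: 0.0003
```

carry_out:
  commands:
    - [[0,0,0.1,0],[0,0,0.1,0],[0,0,0,0]]

```text
t: 4.98
tool_pos: [0.6032, 0.0569, 0.0487]
orientation: [-3.128, -0.286, 0.001]
force: [0.2, 0.2, -0.3]
opening: 0.0008
```

```bash
python3 - <<'E'
from h import *
delta((.6005,.0703),.0365)
a=robot.read_camera("side")[160:280,270:420]
cv2.imwrite("pics/c4.png",cv2.convertScaleAbs(cv2.resize(np.ascontiguousarray(a[:,:,::-1]),None,fx=5,fy=5,interpolation=cv2.INTER_CUBIC),alpha=1.7))
E
```

```text
t 4.98 pos [0.6032 0.0569 0.0487] F [ 0.2  0.2 -0.3] open 0.0008 yang -79.55 zax [-0.  0. -1.]
tool delta cm [-0.02 -1.37 -0.18]
```

View pics/c4.png

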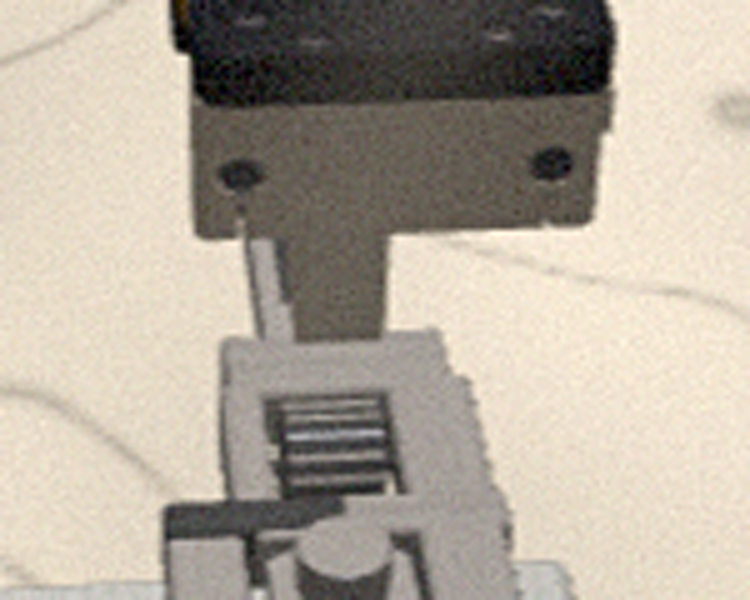

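No force has shown up yet. In the crop, the finger's lower edge (row 228 full frame) is still well above the worm. That fits real tips about 3–4 cm higher than the computed ones. I'll keep going down gently, watching the force.

carry_out:
  commands:
    - [[0,0,0.2,0],[0,0,0.2,0],[0,0,0.2,0],[0,0,0,0]]

```text
t: 5.37
tool_pos: [0.603, 0.0567, 0.0422]
orientation: [-3.129, -0.286, 0.001]
force: [-0.5, -1.0, -1.3]
opening: 0.0004
```

```bash
python3 - <<'E'
from h import *
delta((.6005,.0703),.0365)
a=robot.read_camera("side")[160:280,270:420]
cv2.imwrite("pics/c5.png",cv2.convertScaleAbs(cv2.resize(np.ascontiguousarray(a[:,:,::-1]),None,fx=5,fy=5,interpolation=cv2.INTER_CUBIC),alpha=1.7))
a=robot.read_camera("top")[190:310,210:360]
cv2.imwrite("pics/t5.png",cv2.convertScaleAbs(cv2.resize(np.ascontiguousarray(a[:,:,::-1]),None,fx=5,fy=5,interpolation=cv2.INTER_CUBIC),alpha=1.7))
E
```

```text
t 5.37 pos [0.603  0.0567 0.0422] F [-0.5 -1.  -1.3] open 0.0004 yang -79.56 zax [-0.001 -0.    -1.   ]
tool delta cm [ 0.   -1.38 -0.82]
```

View pics/c5.png

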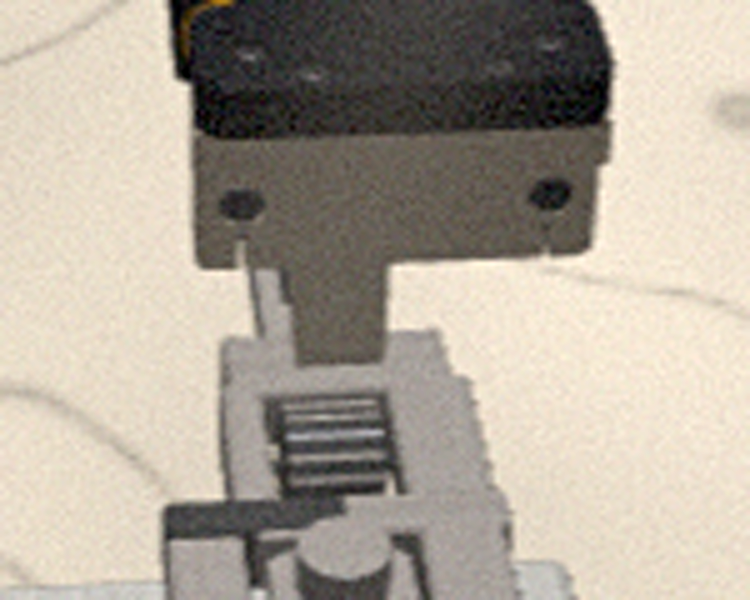

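View pics/t5.png

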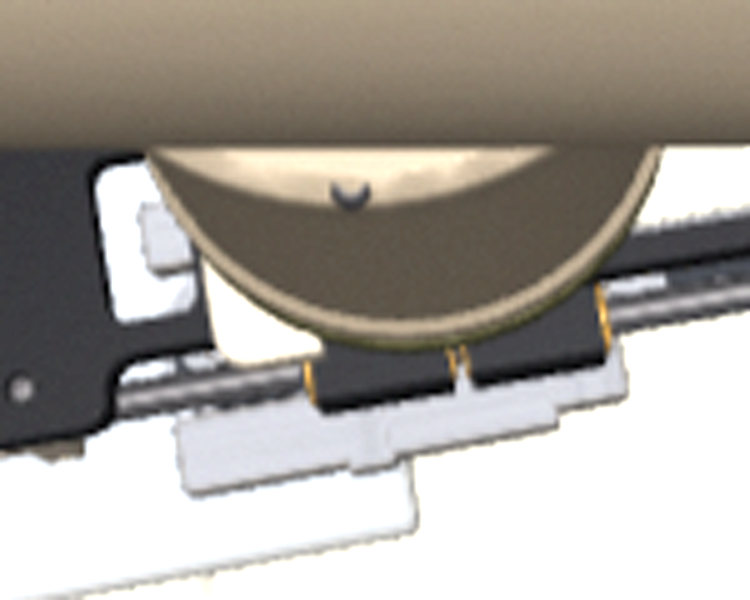

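```bash
python3 - <<'E'
from h import *
c=np.array([.603,.0567,0]);ey=np.array([.181,-.983,0])
for z in np.arange(.03,.1,.01):
  print(round(z,3),[proj("side",c+y*ey+[0,0,z]).round(1).tolist() for y in(-.0175,-.01,0)], [proj("top",c+[0,0,z+.06]).round(1).tolist()])
s=robot.read_state();print(s["q"],s["joint_torque"].round(1),s["wrist_torque"].round(2))
E
```

```text
0.03 [[338.2, 261.2], [337.6, 256.8], [336.7, 251.1]] [[297.6, 243.4]]
0.04 [[338.5, 254.2], [337.8, 249.8], [336.9, 244.1]] [[297.3, 241.9]]
0.05 [[338.7, 247.0], [338.0, 242.6], [337.1, 237.0]] [[297.0, 240.3]]
0.06 [[339.0, 239.7], [338.3, 235.3], [337.4, 229.7]] [[296.7, 238.7]]
0.07 [[339.2, 232.2], [338.5, 227.9], [337.6, 222.3]] [[296.3, 237.0]]
0.08 [[339.5, 224.6], [338.8, 220.3], [337.9, 214.7]] [[296.0, 235.3]]
0.09 [[339.8, 216.8], [339.1, 212.5], [338.1, 207.0]] [[295.6, 233.5]]
0.1 [[340.1, 208.8], [339.3, 204.6], [338.4, 199.2]] [[295.2, 231.7]]
[9.11026853e-03 2.74998086e-01 1.62557619e+00 1.57317236e-05
 1.24147127e+00 1.39770654e+00] [  0.  -59.1 -45.    0.   -0.1  -0. ] [ 0.01 -0.03 -0.01]
```

carry_out:
  commands:
    - [[0,0,0.2,0],[0,0,0.2,0],[0,0,0.2,0],[0,0,0,0]]

```text
t: 5.8
tool_pos: [0.603, 0.0567, 0.0363]
orientation: [-3.129, -0.286, 0.001]
force: [0.3, -0.3, -0.7]
opening: 0.0006
```

carry_out:
  commands:
    - [[0,0,0.2,0],[0,0,0.2,0],[0,0,0.2,0],[0,0,0,0]]

```text
t: 6.13
tool_pos: [0.603, 0.0567, 0.0303]
orientation: [-3.128, -0.286, 0.001]
force: [0.1, 0.2, -0.4]
opening: 0.0003
```

```bash
python3 - <<'E'
from h import *
delta((.6005,.0703),.0365)
a=robot.read_camera("side")[160:280,270:420]
cv2.imwrite("pics/c6.png",cv2.convertScaleAbs(cv2.resize(np.ascontiguousarray(a[:,:,::-1]),None,fx=5,fy=5,interpolation=cv2.INTER_CUBIC),alpha=1.7))
E
```

```text
t 6.13 pos [0.603  0.0567 0.0303] F [ 0.1  0.2 -0.4] open 0.0003 yang -79.56 zax [-0.001  0.    -1.   ]
tool delta cm [ 0.   -1.38 -2.02]
```

View pics/c6.png

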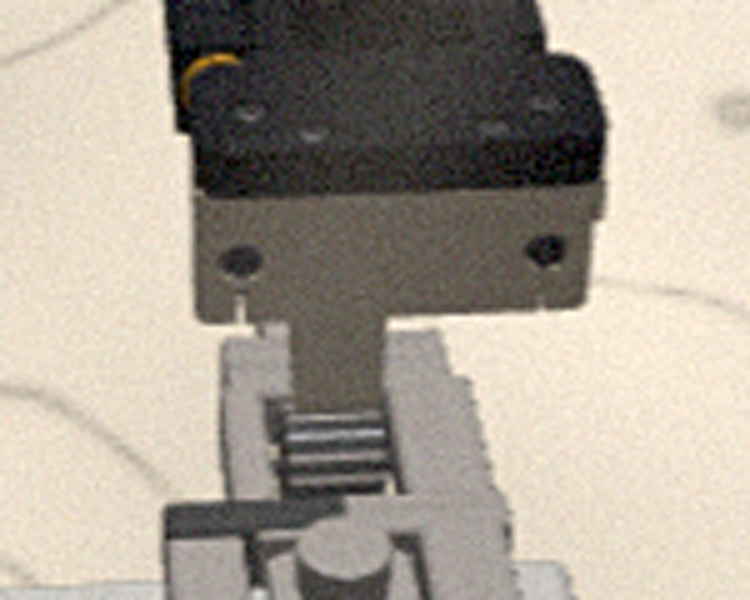

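The finger edge is now at full-frame row 242, just above the worm, and is drawn over the head. It is visibly coming down onto the worm, so the tips really are higher than the pose reading implies. I'll continue in millimetre steps.

carry_out:
  commands:
    - [[0,0,0.15,0],[0,0,0.15,0],[0,0,0,0]]

```text
t: 6.43
tool_pos: [0.6032, 0.0567, 0.0276]
orientation: [-3.129, -0.286, 0.001]
force: [0.3, 0.4, -0.0]
opening: 0.0006
```

carry_out:
  commands:
    - [[0,0,0.15,0],[0,0,0.15,0],[0,0,0,0]]

```text
t: 6.68
tool_pos: [0.6031, 0.0567, 0.0245]
orientation: [-3.129, -0.286, 0.001]
force: [0.5, -0.7, 0.0]
opening: 0.0006
```

carry_out:
  commands:
    - [[0,0,0.15,0],[0,0,0.15,0],[0,0,0,0]]

```text
t: 6.93
tool_pos: [0.6044, 0.0567, 0.0231]
orientation: [3.128, 0.286, 0.003]
force: [-1.6, 0.1, 7.7]
opening: 0.0002
```

```bash
python3 - <<'E'
from h import *
a=robot.read_camera("side")[160:280,270:420]
delta((.6005,.0703),.0365)
print(robot.read_state()["wrist_torque"].round(2))
cv2.imwrite("pics/c7.png",cv2.convertScaleAbs(cv2.resize(np.ascontiguousarray(a[:,:,::-1]),None,fx=5,fy=5,interpolation=cv2.INTER_CUBIC),alpha=1.7))
E
```

```text
t 6.98 pos [0.6046 0.0567 0.0233] F [-0.5  0.2  8. ] open 0.0006 yang -79.56 zax [ 0.002  0.    -1.   ]
tool delta cm [-0.15 -1.41 -2.72]
[ 0.02  0.22 -0.09]
```

View pics/c7.png

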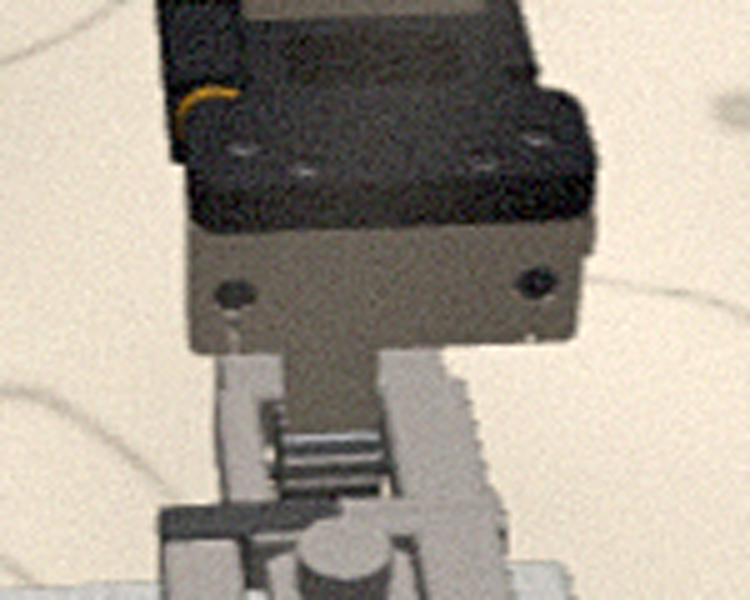

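Contact is at TCP z of about 0.0235, with 8 N, which matches the spring preload. The worm top is at 40 mm, so the tips actually stand about 17 mm above the TCP reading. The slim tip is on the worm near full-frame row 246. Next I'll back off, set down 14 mm before the worm top and drag.

carry_out:
  commands:
    - [[0,0,-1,0],[0,-0.7,0,0],[0,-0.7,0,0],[0,0,0.6,0],[0,0,0.45,0],[0,0,0.4,0],[0,0,0,0],[0,0,0,0]]

```text
t: 7.65
tool_pos: [0.6013, 0.0716, 0.0179]
orientation: [-3.127, -0.286, -0.001]
force: [-2.2, 4.9, 10.3]
opening: 0.0002
```

carry_out:
  commands:
    - [[0,0.25,0,0],[0,0.25,0,0],[0,0.25,0,0],[0,0.25,0,0],[0,0.25,0,0],[0,0.25,0,0]]

```text
t: 8.15
tool_pos: [0.6054, 0.0574, 0.019]
orientation: [-3.126, -0.286, -0.006]
force: [0.3, 10.4, 11.7]
opening: 0.0006
```

carry_out:
  commands:
    - [[0,0.25,0,0],[0,0.25,0,0],[0,0.25,0,0],[0,0.25,0,0],[0,0.25,0,0],[0,0.25,0,0]]

```text
t: 8.65
tool_pos: [0.6059, 0.0407, 0.0168]
orientation: [3.128, 0.286, -0.001]
force: [0.0, -0.7, 1.5]
opening: 0.0005
```

carry_out:
  commands:
    - [[0,0,-0.8,0],[0,0,-2.0,0],[0,2,-3,0],[0,3,-2,0],[0,3,0,0],[0,0,0,0]]

```text
t: 9.15
tool_pos: [0.6226, -0.0429, 0.0979]
orientation: [3.126, 0.28, 0.006]
force: [0.6, -0.1, -0.7]
opening: 0.0001
```

```bash
python3 - <<'E'
from h import *
a=robot.read_camera("side")[200:320,270:420]
delta((.6005,.0703),.0365)
cv2.imwrite("pics/c8.png",cv2.convertScaleAbs(cv2.resize(np.ascontiguousarray(a[:,:,::-1]),None,fx=5,fy=5,interpolation=cv2.INTER_CUBIC),alpha=1.7))
a=robot.read_camera("top")[190:310,210:360]
cv2.imwrite("pics/t8.png",cv2.convertScaleAbs(cv2.resize(np.ascontiguousarray(a[:,:,::-1]),None,fx=5,fy=5,interpolation=cv2.INTER_CUBIC),alpha=1.7))
E
```

```text
t 9.2 pos [ 0.6213 -0.0405  0.0963] F [-0.3  0.1 -0.9] open 0.0005 yang -79.76 zax [ 0.001 -0.001 -1.   ]
tool delta cm [ -0.08 -11.28   4.57]
```

View pics/c8.png

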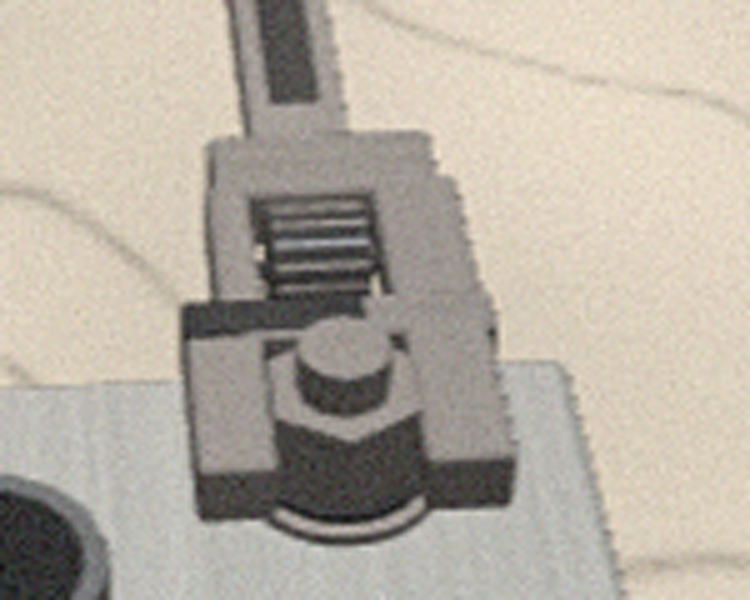

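View pics/t8.png

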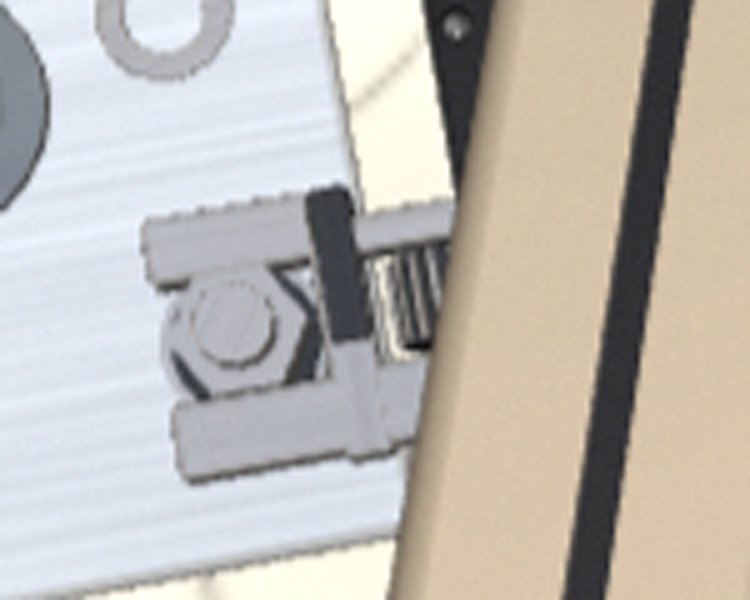

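The jaws now look closed on the nut in both views, with the jaw edges next to the flats. In the side crop the flats are at about x=272 and x=425. I'll repeat the drag once, since a small gap can't be excluded at this resolution.

carry_out:
  commands:
    - [[0.1,-2.8,0,0],[0,-2.8,1,0],[0,-2.8,1.5,0],[0,-2.8,1.5,0],[0,0,1.5,0],[0,0,0.8,0],[0,0,0,0],[0,0,0,0]]

```text
t: 9.92
tool_pos: [0.6006, 0.0725, 0.0318]
orientation: [3.129, 0.286, -0.003]
force: [0.3, -0.4, -0.1]
opening: 0.0005
```

```bash
python3 - <<'E'
from h import *
delta((.6025,.0703),.003)
E
```

```text
t 9.92 pos [0.6006 0.0725 0.0318] F [ 0.3 -0.4 -0.1] open 0.0005 yang -79.56 zax [-0.002 -0.    -1.   ]
tool delta cm [0.15 0.25 1.47]
```

carry_out:
  commands:
    - [[0.15,0.2,0.5,0],[0,0,0.5,0],[0,0,0.5,0],[0,0,0,0],[0,0,0,0],[0,0.25,0,0],[0,0.25,0,0],[0,0.25,0,0],[0,0.25,0,0],[0,0.25,0,0],[0,0.25,0,0]]

```text
t: 10.83
tool_pos: [0.608, 0.0614, 0.0209]
orientation: [-3.121, -0.287, -0.008]
force: [-4.0, 16.0, 19.5]
opening: 0.0
```

carry_out:
  commands:
    - [[0,0.25,0,0],[0,0.25,0,0],[0,0.25,0,0],[0,0.25,0,0],[0,0.25,0,0],[0,0.25,0,0]]

```text
t: 11.33
tool_pos: [0.6092, 0.0409, 0.0178]
orientation: [3.128, 0.285, 0.001]
force: [0.2, 3.3, 0.5]
opening: 0.0004
```

carry_out:
  commands:
    - [[0,0,-0.8,0],[0,0,-2.0,0],[2,0,-3,0],[3,1,-2,0],[3,1,0,0],[2,2,0,0],[0,2,0,0],[0,2,0,0],[0,2,0,0],[0,2,0,0],[0,0,0,0]]

```text
t: 12.25
tool_pos: [0.7287, -0.0631, 0.0951]
orientation: [3.128, 0.28, -0.001]
force: [-1.0, -0.6, 0.2]
opening: 0.0002
```

```bash
python3 - <<'E'
from h import *
a=robot.read_camera("side")
delta((.6005,.0703),.0365)
cv2.imwrite("pics/s9.png",a[:,:,::-1])
a=a[200:320,270:420]
cv2.imwrite("pics/c9.png",cv2.convertScaleAbs(cv2.resize(np.ascontiguousarray(a[:,:,::-1]),None,fx=5,fy=5,interpolation=cv2.INTER_CUBIC),alpha=1.7))
a=robot.read_camera("top")
cv2.imwrite("pics/t9.png",a[:,:,::-1])
E
```

```text
t 12.3 pos [ 0.7285 -0.061   0.0951] F [-0.8 -0.2  0. ] open 0.0003 yang -79.74 zax [-0.001 -0.    -1.   ]
tool delta cm [-10.26 -15.2    4.47]
```

View pics/c9.png

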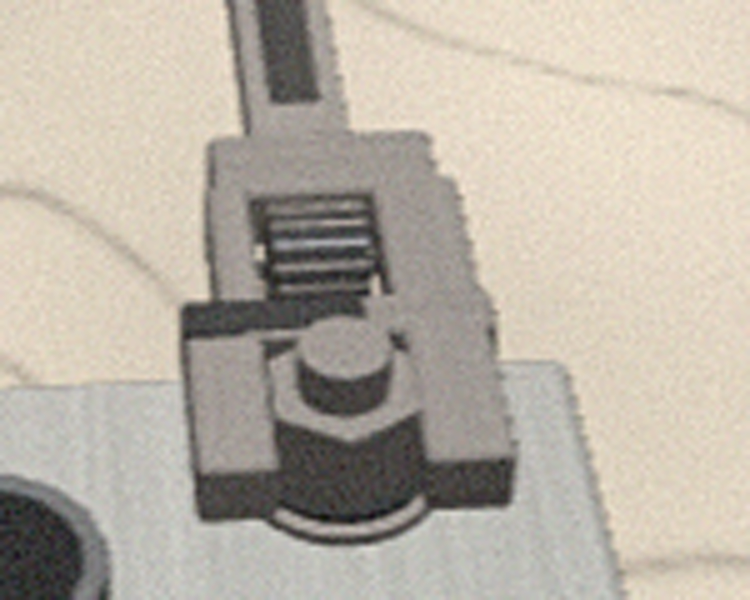

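View pics/t9.png

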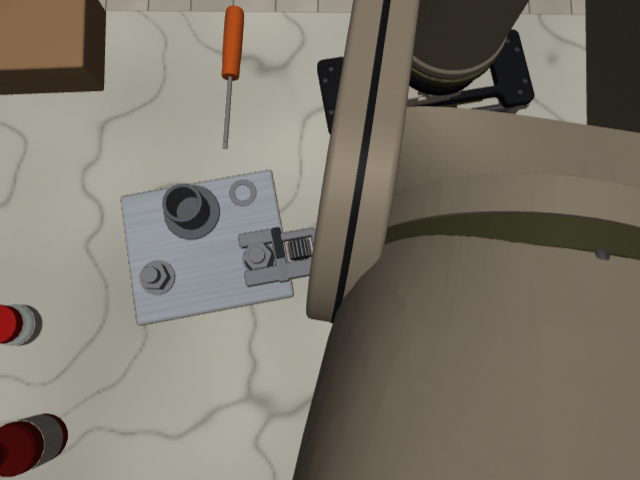

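View pics/s9.png

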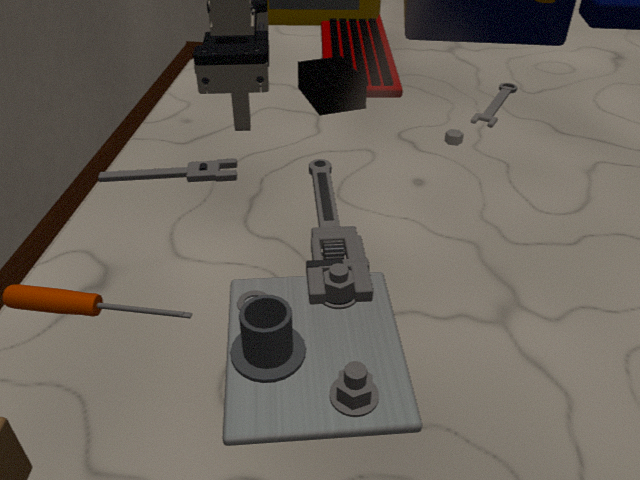

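The second drag changed nothing in the picture and the force rose to 16 N along the drag, so the jaws are at their stop on the nut. The handle ring is now at (320,163) in the side view, and the gripper is beside the handle on the far side. Next I lower the closed fingers on the handle's +x side and push.

carry_out:
  commands:
    - [[-3.1,0,1,0],[-3.1,0,2,0],[0,0,3,0],[0,0,1.5,0],[0,0,1,0],[0,0,0.45,0],[0,0,0,0]]

```text
t: 12.93
tool_pos: [0.6686, -0.0691, 0.0057]
orientation: [-3.128, -0.287, -0.0]
force: [-0.3, -0.2, 0.2]
opening: 0.0006
```

```bash
python3 - <<'E'
from h import *
a=robot.read_camera("side")
delta((.667,-.0724),-.0085)
a=a[60:300,200:460]
cv2.imwrite("pics/s10.png",cv2.convertScaleAbs(cv2.resize(np.ascontiguousarray(a[:,:,::-1]),None,fx=2.5,fy=2.5,interpolation=cv2.INTER_CUBIC),alpha=1.7))
E
```

```text
t 12.98 pos [ 0.6694 -0.0694  0.0069] F [ 0.  -0.2  0.6] open 0.0006 yang -79.53 zax [ 0.002 -0.    -1.   ]
tool delta cm [-0.29  0.25  0.14]
```

View pics/s10.png

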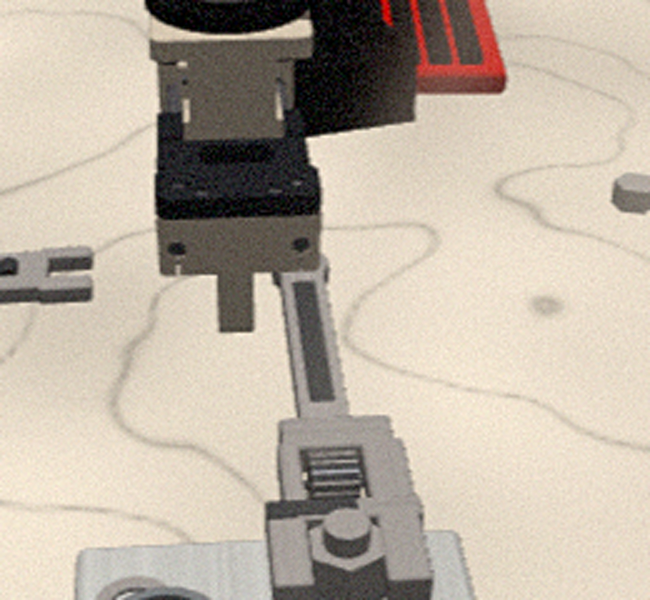

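carry_out:
  commands:
    - [[-0.6,0,0.4,0],[-0.6,0,0,0],[-0.3,0,0,0],[-0.3,0,0,0],[0,0,0,0]]

```text
t: 13.4
tool_pos: [0.65, -0.0733, 0.0025]
orientation: [3.128, 0.285, 0.001]
force: [-0.5, -0.0, 0.3]
opening: 0.001
```

carry_out:
  commands:
    - [[-1,0.08,0,3],[-1,0.08,0,3],[-1,0.08,0,3],[-1,0.08,0,3],[-1,0.08,0,3],[-1,0.08,0,3],[-1,0.08,0,3],[-1,0.08,0,3],[-1,0.08,0,3],[-1,0.08,0,3],[0,0,0,0]]

```text
t: 14.32
tool_pos: [0.5497, -0.0753, 0.002]
orientation: [-3.095, 0.538, 0.001]
force: [-0.1, 0.5, 0.0]
opening: 0.0003
```

```bash
python3 - <<'E'
from h import *
a=robot.read_camera("side")
delta((.667,-.0724),-.0085)
s=robot.read_state()["tool_pos"][:2]-[.5965,.1075]; print(np.hypot(*s),np.degrees(np.arctan2(s[1],s[0])))
a=a[60:300,200:520]
cv2.imwrite("pics/s11.png",cv2.convertScaleAbs(cv2.resize(np.ascontiguousarray(a[:,:,::-1]),None,fx=2.5,fy=2.5,interpolation=cv2.INTER_CUBIC),alpha=1.7))
a=robot.read_camera("top")
cv2.imwrite("pics/t11.png",a[:,:,::-1])
E
```

```text
t 14.37 pos [ 0.5506 -0.0755  0.0022] F [-0.   0.1 -0.4] open 0.0006 yang -109.52 zax [ 0.  0. -1.]
tool delta cm [10.87 -4.18 -0.33]
0.18867107753081358 -104.07955836112924
```

View pics/s11.png

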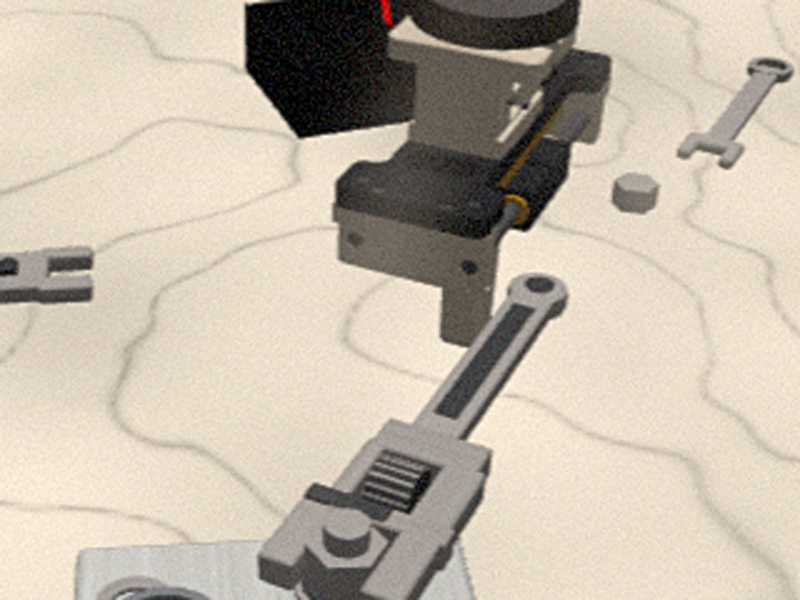

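View pics/t11.png

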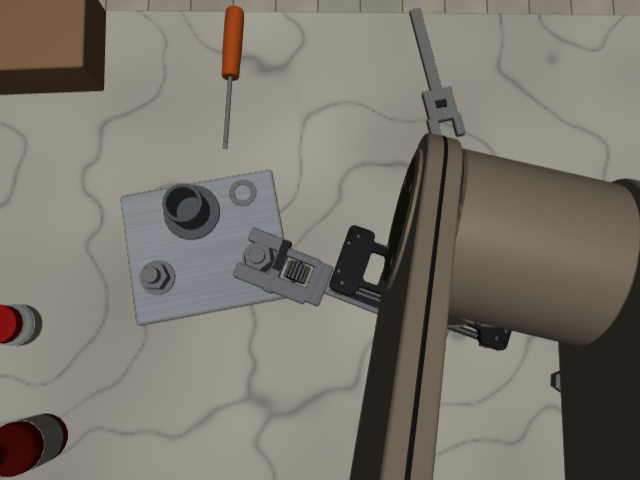

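The handle has swung with the finger. Its ring is at (415,174) in the side view and the nut has turned with the jaws.

```bash
python3 - <<'E'
from h import *
g=lambda u:np.degrees(np.arctan2(*((atz("side",u,.032)[:2]-[.5965,.1068])[::-1])))
print(atz("side",(415.2,174),.032),g((415.2,174)),g((320.3,163)),g((321.4,163.2)))
E
```

```text
[ 0.51268503 -0.11414928  0.032     ] -110.77375659542052 -79.2049518786667 -79.55602063520885
```

carry_out:
  commands:
    - [[-1,0.08,0,3],[-1,0.08,0,3],[-1,0.08,0,3],[-1,0.08,0,3],[-1,0.08,0,3],[-0.7,0.06,0,2],[0,0,0,0],[0,0,0,0]]

```text
t: 15.08
tool_pos: [0.4988, -0.0543, 0.0022]
orientation: [-2.984, 0.982, -0.001]
force: [0.6, 0.6, -0.2]
opening: 0.0002
```

carry_out:
  commands:
    - [[1,0,0,0],[2,0,0,0],[2,0,-1,0],[1,0,-2,0],[0,0,-3,0],[0,0,-3,0],[2,0,-2,0],[3,0,0,0],[3,0,0,0],[3,0,0,0],[0,0,0,0]]

```text
t: 16.0
tool_pos: [0.6382, -0.1595, 0.1106]
orientation: [2.982, -0.986, 0.002]
force: [1.0, 0.0, 0.4]
opening: 0.0006
```

```bash
python3 - <<'E'
from h import *
a=robot.read_camera("side"); cv2.imwrite("pics/s12.png",a[:,:,::-1])
delta((.667,-.0724),-.0085)
a=a[130:320,270:510]
cv2.imwrite("pics/c12.png",cv2.convertScaleAbs(cv2.resize(np.ascontiguousarray(a[:,:,::-1]),None,fx=3.1,fy=3.1,interpolation=cv2.INTER_CUBIC),alpha=1.7))
a=robot.read_camera("top"); cv2.imwrite("pics/t12.png",a[:,:,::-1])
a=a[200:320,210:360]
cv2.imwrite("pics/tc12.png",cv2.convertScaleAbs(cv2.resize(np.ascontiguousarray(a[:,:,::-1]),None,fx=5,fy=5,interpolation=cv2.INTER_CUBIC),alpha=1.5))
E
```

```text
t 16.05 pos [ 0.6365 -0.1579  0.1105] F [ 0.2 -0.2  0.1] open 0.0003 yang -126.59 zax [-0.001 -0.    -1.   ]
tool delta cm [-2.65 -8.69 10.5 ]
```

View pics/c12.png

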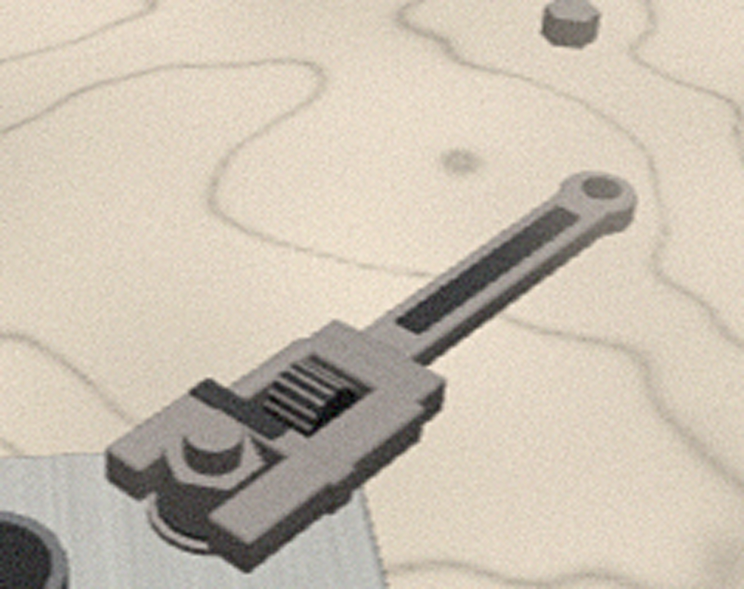

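View pics/tc12.png

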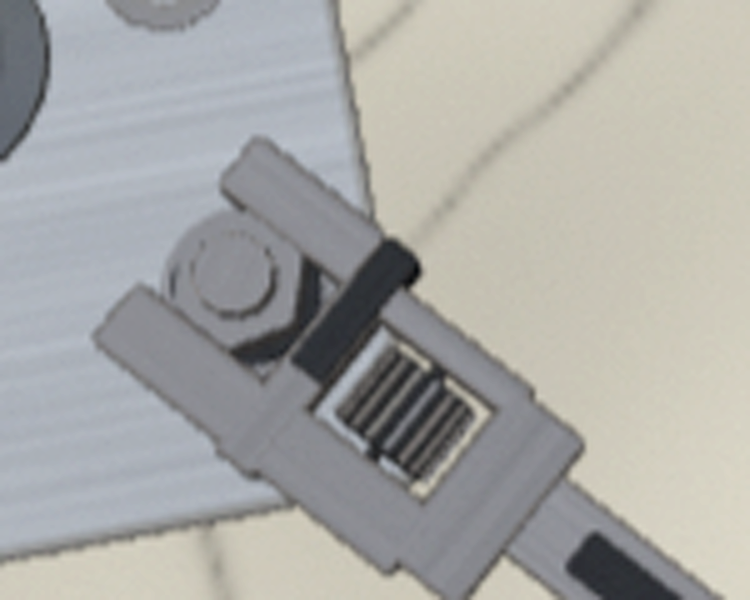

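View pics/t12.png

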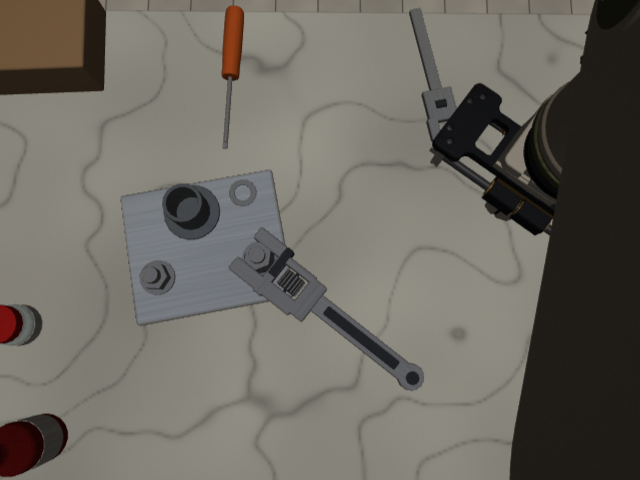

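The wrench now points down-right with its ring at (411,377) in the top view. The jaws still hug the nut, and the gripper is clear.

```bash
python3 - <<'E'
from h import *
n=np.array([.5965,.1075])
f=lambda c,u:atz(c,u,.032)[:2]
for nm,c,u0,u1 in(("top","top",(445.3,224.3),(411,377.5)),("side","side",(320.3,163),(270+601/3.1,130+187/3.1))):
    a=[np.degrees(np.arctan2(*(f(c,u)-n)[::-1])) for u in(u0,u1)]; print(nm,f(c,u1),np.round(a,1),a[0]-a[1])
print(robot.read_state()["t"],robot.read_state()["force"].round(1))
E
```

```text
top [ 0.45222017 -0.07826835] [ -79.8 -127.8] 48.08287733407295
side [ 0.4516835  -0.08174416] [ -79.2 -127.4] 48.188175575230915
16.1 [-0.3  1.4 -0.5]
```

```bash
python3 - <<'E'
from plant import robot
print(robot.close_job())
E
```

```text
the job is handed in; nothing more can be done
None
```

I closed the wrench jaws onto the nut with two worm drags, swung the handle clockwise with closed fingertips, backed the gripper clear and handed the job in at about 16 s. No verdict came back.

- **Jaws:** the first drag closed them. The second changed nothing in the pictures while the drag force rose to 16 N, so I took them to be at their stop on the nut. They still hugged it in the last pictures. I did not measure the remaining gap to a millimetre.
- **Swing:** the handle turned 48.1° by the top camera and 48.2° by the side camera, so the grip point moved about 155 mm. I did not measure the nut's own angle. Allowing for the few degrees of play it should be about 43–48°, inside the 30–60° band.
- **Clear of the scene:** in the last pictures the gripper was well away from the wrench, with about 1 N or less on the wrist, which is noise level.
- **Disagreement:** the fingertips did not match the stated overhang of 14 mm ahead of the TCP. First contact with the worm came at a TCP height of 0.0235 m, so the tips were actually about 17 mm behind the TCP reading. The side camera showed the same. I set all working heights from that felt contact instead.

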